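# Report the missing port cap to the bench camera

## Task

One of the four ports on top of the white instrument has lost its cap: show this to the bench camera by pointing straight down at the open port, fingertips about two centimetres above it and not touching, for two full seconds, and then in the same way at the loose cap in the tray that matches the three caps still on the instrument. Then press the round record key fully down, let it come back up, and move clear. Do not point at any other port or cap on the way (travel high), and touch, move or lift nothing but the key and its box.

Things in the scene. Friction and masses are not known exactly. Their poses are not given: they have to be found in the camera images.
- open_port_top (a point): the open port: a bare steel tube stub, 24 mm outside, 16 mm bore, standing 18 mm above a 40 mm x 4 mm flange, without a cap. The point is the centre of its mouth, at the rim, 92 mm above the work surface; z up. The four ports stand in one row on the instrument's top, 70 mm apart; which of them is open varies
- capped_a_top (a point): black ribbed screw cap fixed on a port (30 mm diameter, 20 mm tall, on a 40 mm x 4 mm steel flange; all three are alike). The point is the centre of the cap's top face, 94 mm above the work surface
- capped_b_top (a point): the same: black ribbed screw cap fixed on a port (30 mm diameter, 20 mm tall, on a 40 mm x 4 mm steel flange; all three are alike). The point is the centre of the cap's top face, 94 mm above the work surface
- capped_c_top (a point): the same: black ribbed screw cap fixed on a port (30 mm diameter, 20 mm tall, on a 40 mm x 4 mm steel flange; all three are alike). The point is the centre of the cap's top face, 94 mm above the work surface
- spare_match_top (a point): the loose spare cap that matches: black ribbed cap of 30 mm diameter and 20 mm height, like those on the instrument, standing in the tray. The point is the centre of its top face, 20 mm above its underside, 24 mm above the work surface, z up while it stands
- spare_small_top (a point): loose black ribbed cap, too small: 20 mm diameter, 20 mm tall, in the tray. The point is the centre of its top face, 20 mm above its underside, 24 mm above the work surface, z up while it stands
- spare_wide_top (a point): loose black ribbed cap, too wide: 48 mm diameter, 20 mm tall, in the tray. The point is the centre of its top face, 20 mm above its underside, 24 mm above the work surface, z up while it stands
- key (a joint): travel of the record key, in m: 0 up, 0.006 fully down; a spring pushes it up, fully down takes 5 N
- key_top (a point): the record key: a white round push button, 36 mm diameter, top face looking up, in a 52 mm round black collar (12 mm high), alone on a small square grey box (70 mm by 70 mm by 30 mm, fixed), nearest the robot. The point is the centre of its top face (it moves with the key), 52 mm above the work surface when up
- instrument: white instrument box, 110 mm (its x) by 320 mm (its y) by 70 mm high, fixed; origin at the centre of its underside; the row of ports runs along its y at x = 0, at y = -105, -35, 35 and 105 mm; small knobs, switches and a dial stick out up to 12 mm from its -x face
- tray: shallow white tray, 240 mm (its x) by 90 mm (its y), 15 mm high, 4 mm walls, fixed; origin at the centre of its underside; the three loose caps stand in a row along its x, about 72 mm apart, in varying order
- jar: bystander: closed jar, 56 mm diameter, 75 mm tall, loose; origin at the centre of its underside
- torch: bystander: dark metal pocket torch lying on the work surface along its x, about 115 mm long, 28 mm high, loose; origin on the work surface under its middle
- beaker: bystander: glass beaker, 64 mm diameter, 75 mm tall, loose; origin at the centre of its underside
Things that resemble listed ones, but are neither listed nor needed, are in the scene too. What is shaped like the part that bears spare_match_top but red is not meant. Leave any pink look-alike of the part that bears key alone.

How it is judged:
By the outcome, as a careful person would: the job done as asked, in the order asked, and still so for the second after the job is handed in, with the robot touching nothing.
It also fails if it takes over 64 s, if anything falls off the work surface, if the arm or the gripper's body presses on something with over 40 N, if the wrist force passes 120 N, or if a joint passes its speed limit or range.

## Robot

A 6-joint arm with a two-finger parallel gripper is mounted at the origin on the work surface. World frame = base frame: x ahead of the robot, y to its left, z up, the work surface at z = 0. Lengths are in m, angles in degrees, forces in N, time in s.
With the tool pointing down it reaches from about 0.4 to 0.825 m from the base axis. Payload 7 kg.
Tool frame: the origin (TCP) lies between the finger pads, 19 mm behind the fingertips; this is the grasp point; z points along the fingers, y is the line along which they close (so a half turn about z gives the same grasp; the last joint's range is limited). The gripper opens to 88 mm and grips with 3 to 60 N. Pads are 19 mm wide; open, the fingers measure 130 mm over their backs; the gripper's body (78 mm by 193 mm) begins 47 mm behind the grasp point.
Start: joints at [79.933, 20.546, 0.682, 0, -70.136, -16.507], TCP at [0.302, 0.604, 0.245] pointing down, gripper open.
Joint ranges: [-176.03, 176.03], [-82.01, 121.73], [-58.28, 71.71], [-173.87, 95.51], [-174.79, -0.11], [-173.66, 173.66]. Speed limits (degrees/s): [136.94, 136.94, 172.46, 180, 180, 180].

## Interface

Orientations are given as [roll, pitch, yaw] about the fixed x, y, z axes, in that order (R = Rz(yaw) Ry(pitch) Rx(roll)).
In Python, from plant import ctrl gives the robot as it stands. The module is installed in compiled form; this text tells all that it offers.
- The arm moves only by the tool send_rows, never from a script. Its argument "increments" is a list that holds one entry, the list of rows, each a list of 4 numbers: the shift along the world's x, y, z normalised to -1 to 1, where 1 is 0.2 m, then the turn about the world's z normalised to -1 to 1, where 1 is 1.5 rad. In form: [[[x, y, z, roll], ...]]. A call has 1 to 12 rows; each row is the pose to reach, as a shift and turn from the pose commanded when the call began; what a row does not reach only later rows make up. A row lasts 1/8 s, in which the tool goes at most 62.5 mm and 10.7 degrees, less where a joint would pass 70% of its speed; a pose out of reach is approached as far as the arm can. A call with a number of a shift or a turn outside -1 to 1 is refused whole. A call with a gripper value outside its range is refused whole. "jaw" is the opening, from 0 (shut) to 1 (fully open), set as the call begins (left out, the last holds). The fingers move at their own pace and stop on an object; the grip force is fixed at half the most. Time passes only in rows, so rows that repeat a pose let the fingers close. It gives the time, the measured TCP pose, the force, the opening and the grip force at its end, in the units of the state.
- ctrl.get_obs(): the state, without advancing time (a new reading comes with each control period).
- ctrl.snapshot(name): name is "scene" or "side" or "wrist"; returns the picture (420x560x3 uint8, red, green, blue); there is no depth.
- ctrl.calibration(name): a dict with "mtx" (3x3 intrinsics, pixels), "eye" and "attitude" of the camera in the world. Camera axes: x right, y up, looking along -z (the intrinsics and any distortion apply to the point x, -y, -z); pixel columns grow to the right and rows downward; lengths in m; the calibration is good to about 2 mm. A picture is of the moment at which its call begins: read the wrist's pose just before it. calibration takes no time and is no camera call; for the wrist camera it gives the pose at the moment of the call.
- ctrl.close_job(): hands the job in; it is judged then, once.
Trained networks look in the newest picture that a camera, given by its name, has taken for a name from the list of things; names that differ only in an ending like _2 or _b are one class to them, and where a whole thing is asked for, a point or a joint stands for the part that bears it (a point fixed in the world has none). Each returns a list of dicts, best first, with "conf" (0 to 1); they miss things now and then, are a little off and sometimes report something else, mostly with a low value. They report only what shows in the picture. A call takes as long as a camera call. They do not tell look-alikes from the thing itself.
- ctrl.trace(thing, camera): "mask" (420x560 bool, what is visible of it) and "bbox" ([left, top, right, bottom] in pixels, round what is visible of it).
- ctrl.spot_point(thing, camera): "pixel" ([row, column] in pixels: a listed point, or the origin of a listed thing).
The state is a dict: "clock": time; "joint_pos": joint angles; "qvel": joint speeds; "tau": joint torques, N m; "tool_pos": TCP position; "orientation": TCP orientation; "force": force on the tool from outside, world axes, zero at the start; "moment": the same for the moment, N m; "opening": finger opening in m; "gripper_force": force on a finger pad.
Only numpy, scipy, OpenCV 4.12 (cv2) and the standard library are available. Lean on these libraries where they do the work, as an engineer would, in place of code of your own. Each camera call takes 0.05 s, during which the arm holds its last target. There are 200 camera calls.

## Working session

There is one attempt and no reset: what is moved stays moved. The work goes in short steps, Python scripts to look and compute and a tool call to move; the robot and the scene stay as the last step left them, time stands still between calls to the robot, and variables do not carry over. Pictures are saved under pics/ and viewed, at most 10 in all, crops included, and the job is handed in when it is done.

Besides the shell and the picture viewer there is one more tool, called as name([rows], argument=value, ...), one row to a line, values as JSON. send_rows: Moves the arm, as the interface text tells. Its arguments: {"type":"object","properties":{"increments":{"type":"array"},"jaw":{"type":"number"}},"required":["increments"]}

```bash
mkdir -p pics; python3 - <<'E'
from plant import ctrl
import cv2
o=ctrl.get_obs();print(o)
for n in ("scene","side"):
    im=ctrl.snapshot(n);cv2.imwrite(f"pics/{n}0.png",im[:,:,::-1])
    c=ctrl.calibration(n);print(n,c)
    for t in ["open_port_top","capped_a_top","spare_match_top","spare_small_top","spare_wide_top","key_top","instrument","tray","jar","torch","beaker"]:
        print(t,[(round(d["conf"],2),[round(float(v)) for v in d["pixel"]]) for d in ctrl.spot_point(t,n)][:6])
E
```

```text
{'clock': 0.0, 'joint_pos': array([ 7.99318690e+01,  2.05917573e+01,  6.34197383e-01, -1.96965631e-02,
       -7.01356368e+01, -1.65064875e+01]), 'qvel': array([-0.06113352,  0.01207166,  0.03568181,  0.08761588, -0.00054775,
        0.07326891]), 'tau': array([-1.54633934e-03, -5.82724714e+01,  2.93052953e+01,  6.99731693e+00,
        6.71006273e-03, -1.73979934e-04]), 'tool_pos': array([0.30179433, 0.60326951, 0.24442357]), 'orientation': array([ 1.79905383e+02, -8.72901434e-03, -2.65813191e+01]), 'force': array([-0.04116447,  0.68554643,  0.9709473 ]), 'moment': array([-0.01342299, -0.02685682, -0.03814511]), 'gripper_force': 0.0, 'opening': 0.08768356094123245}
scene {'mtx': array([[453.66084965,   0.        , 280.41176682],
       [  0.        , 453.66084965, 209.00386024],
       [  0.        ,   0.        ,   1.        ]]), 'eye': array([ 0.95062114, -0.65851248,  0.83619446]), 'attitude': array([43.60044654,  0.64468969, 29.95918449])}
open_port_top [(0.59, [147, 327])]
capped_a_top [(0.49, [164, 319])]
spare_match_top [(0.79, [305, 138]), (0.59, [240, 195]), (0.45, [268, 172
[... 391 characters left out ...]
74.07852741],
       [  0.        , 512.62118688, 217.06808091],
       [  0.        ,   0.        ,   1.        ]]), 'eye': array([ 0.08842868, -0.62032341,  0.93719595]), 'attitude': array([ 41.81160931,  -0.22857557, -40.56466145])}
open_port_top [(0.55, [157, 208]), (0.48, [249, 320])]
capped_a_top [(0.58, [172, 231])]
spare_match_top [(0.81, [378, 325]), (0.58, [333, 295]), (0.48, [312, 258])]
spare_small_top [(0.6, [320, 325]), (0.45, [298, 345])]
spare_wide_top [(0.59, [294, 348])]
key_top [(0.82, [326, 215]), (0.57, [245, 211])]
instrument [(0.68, [205, 244])]
tray [(0.66, [322, 318])]
jar [(0.65, [198, 338]), (0.51, [244, 210])]
torch [(0.83, [249, 322])]
beaker [(0.61, [206, 155])]
```

View pics/scene0.png

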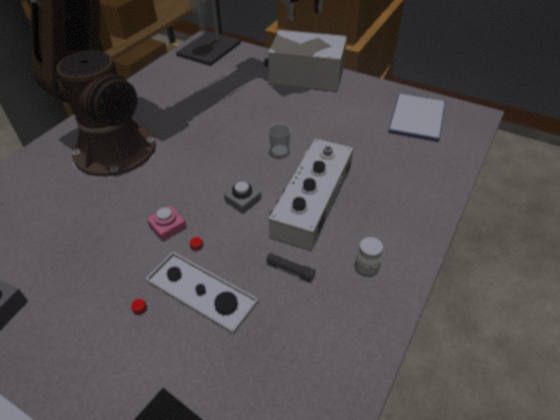

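View pics/side0.png

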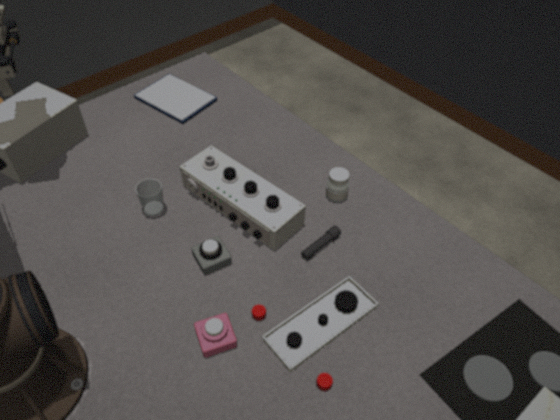

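The scene picture shows the open stub at about (row 150, col 328), the grey key box at (188, 241) and the pink look-alike at (215, 165). The tray caps are medium (273, 174), small (290, 200) and wide (303, 226), with red caps at (243, 196) and (306, 139). In the side picture the stub is at (158, 209), the key at (247, 210), and the caps are medium (340, 294), small (320, 323) and wide (301, 346).

Things that could be mistaken for what I want:
- **Open port:** the three capped ports at scene (167, 319), (184, 309) and (203, 299).
- **Matching cap:** the small, wide and red caps.
- **Key:** the pink box.

Next I'll triangulate and check one close crop.

```bash
cat > h.py <<'E'
from plant import ctrl
import numpy as np, cv2
from scipy.spatial.transform import Rotation as R
def P(c):
    A=R.from_euler('xyz',c["attitude"],degrees=True).as_matrix()
    M=np.diag([1,-1,-1])@A.T
    return c["mtx"]@np.c_[M,-M@c["eye"]]
def tri(a,b,ca,cb):  # (row,col)
    X=cv2.triangulatePoints(P(ca),P(cb),np.array(a[::-1],float),np.array(b[::-1],float)).ravel();X=X[:3]/X[3]
    e=[]
    for p,c in((a,ca),(b,cb)):
        q=P(c)@np.r_[X,1];e.append(np.hypot(*(q[:2]/q[2]-p[::-1])))
    return X,e
def onz(p,c,z):
    A=R.from_euler('xyz',c["attitude"],degrees=True).as_matrix()
    d=A@np.diag([1,-1,-1])@np.linalg.inv(c["mtx"])@[p[1],p[0],1]
    return c["eye"]+d*(z-c["eye"][2])/d[2]
E
python3 - <<'E'
from h import *
cs,cd=ctrl.calibration("scene"),ctrl.calibration("side")
for n,a,b,z in [("open",(149,328),(158,209),.092),("cap1",(165,319),(171,230),.094),("cap2",(182,310),(184.5,250.5),.094),("cap3",(201,299),(199,273),.094),("match",(272,175),(338,294),.024),("small",(288,201),(318,323),.024),("wide",(301,227),(299,347),.024),("key",(187,241),(246,210),.052),("jar",(247,371),(175,339),.075),("torch",(266,290),(242,321),.014)]:
    X,e=tri(a,b,cs,cd);print(n,X.round(4),np.round(e,1),onz(a,cs,z).round(4)[:2],onz(b,cd,z).round(4)[:2])
s=cv2.imread("pics/scene0.png");t=cv2.imread("pics/side0.png")
L=[s[135:215,270:360],s[255:325,150:240],s[165:225,155:265],t[140:220,190:290],t[285:365,270:370],t[225:285,180:240]]
L=[cv2.resize(i,(260,int(260*i.shape[0]/i.shape[1])),interpolation=3) for i in L]
L=[cv2.copyMakeBorder(i,0,270-i.shape[0],0,0,0) for i in L]
cv2.imwrite("pics/crop.png",np.vstack([np.hstack(L[:3]),np.hstack(L[3:])]))
E
```

```text
open [0.5879 0.2039 0.0895] [0.9 0.8] [0.5897 0.1974] [0.5874 0.204 ]
cap1 [0.5976 0.1313 0.0925] [0.6 0.5] [0.5986 0.1276] [0.5973 0.1315]
cap2 [0.6066 0.0644 0.0923] [0.3 0.3] [0.6076 0.0617] [0.6059 0.0638]
cap3 [ 0.615  -0.0069  0.0944] [0.3 0.2] [ 0.6149 -0.0074] [ 0.6155 -0.006 ]
match [ 0.4465 -0.2684  0.0178] [0.1 0.1] [ 0.4503 -0.2712] [ 0.4441 -0.2709]
small [ 0.5219 -0.2736  0.018 ] [0.1 0.1] [ 0.5251 -0.2766] [ 0.5191 -0.2757]
wide [ 0.5904 -0.2747  0.0216] [0.1 0.1] [ 0.5915 -0.2757] [ 0.5891 -0.2757]
key [0.4436 0.0061 0.049 ] [0.6 0.5] [0.4459 0.0017] [0.4428 0.0053]
jar [ 0.8055 -0.0327  0.071 ] [0.4 0.3] [ 0.8062 -0.037 ] [ 0.8026 -0.0347]
torch [ 0.6588 -0.1269  0.0164] [0.5 0.4] [ 0.6581 -0.1266] [ 0.6607 -0.1247]
```

View pics/crop.png

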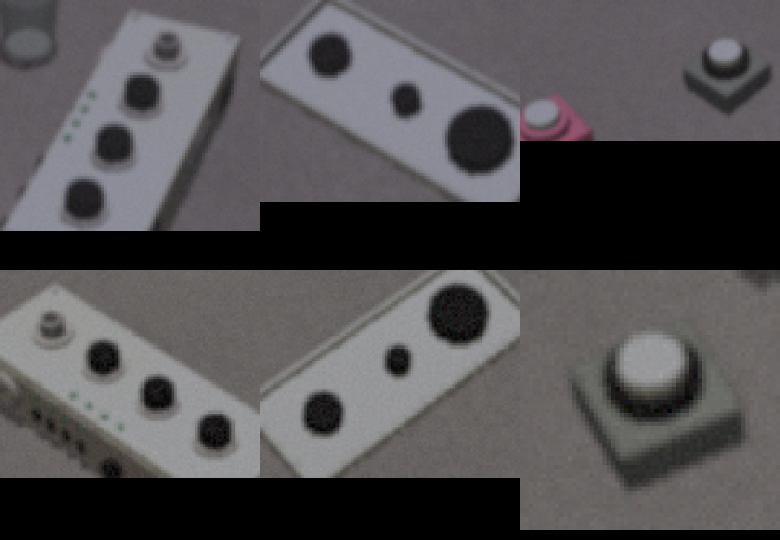

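The crop confirms the bare stub at the far end of the row, the medium cap at the near-robot end of the tray, and the grey key. I'll move high towards the stub with the jaws shut.

send_rows([
  [[0.08, -0.08, 0.04, 0], [0.2, -0.2, 0.1, 0], [0.35, -0.35, 0.18, 0], [0.5, -0.5, 0.25, 0], [0.65, -0.65, 0.25, 0], [0.8, -0.8, 0.25, 0], [0.92, -0.92, 0.25, 0], [1, -1, 0.25, 0], [1, -1, 0.25, 0]],
], jaw=0)

```text
clock: 2.33
tool_pos: [0.5031, 0.4023, 0.2956]
orientation: [-180.0, -0.0, -26.7]
force: [-0.1, -0.5, 0.0]
opening: 0.0037
gripper_force: 0.0
```

send_rows([
  [[0.06, -0.15, 0, 0], [0.15, -0.4, 0, 0], [0.25, -0.6, 0, 0], [0.35, -0.85, 0, 0], [0.4, -1, 0, 0], [0.4, -1, 0, 0], [0.4, -1, 0, 0], [0.4, -1, 0, 0]],
])

```text
clock: 3.32
tool_pos: [0.5816, 0.2048, 0.2953]
orientation: [-180.0, 0.0, -26.5]
force: [0.1, 1.0, 0.7]
opening: 0.0002
gripper_force: 0.0
```

```bash
python3 - <<'E'
from h import *
o=ctrl.get_obs();print(o["clock"],o["tool_pos"],o["orientation"],o["opening"])
c=ctrl.calibration("wrist");im=ctrl.snapshot("wrist");cv2.imwrite("pics/w1.png",im[:,:,::-1]);print(c)
for t in["open_port_top","capped_a_top"]:
    for d in ctrl.spot_point(t,"wrist"):print(t,d["conf"],d["pixel"],onz(d["pixel"],c,.092))
q=P(c)@[.588,.202,.092,1];print(q/q[2])
E
```

```text
3.325 [0.58162524 0.20480784 0.29533807] [-1.79995357e+02  5.62035301e-03 -2.64942017e+01] 0.0002059780535370912
{'mtx': array([[313.74170302,   0.        , 275.91043614],
       [  0.        , 313.74170302, 207.79802294],
       [  0.        ,   0.        ,   1.        ]]), 'eye': array([0.65766341, 0.16583939, 0.43342731]), 'attitude': array([-1.80751790e+01,  2.73983212e-02, -1.16500971e+02])}
open_port_top 0.68 [182.2, 275.7] [0.58498733 0.20252052 0.092     ]
capped_a_top 0.74 [143.9, 331.7] [0.59586407 0.12992598 0.092     ]
capped_a_top 0.61 [209.1, 462.5] [0.46122823 0.02503879 0.092     ]
[274.90957147 179.63011584   1.        ]
```

View pics/w1.png

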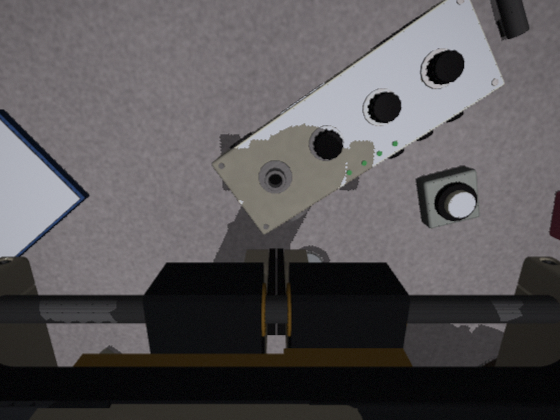

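The wrist view shows the open bore at (180, 275), the three caps beyond it, and the key at (204, 459). This agrees with the stereo position, about (0.587, 0.202). I'll descend and hold.

send_rows([
  [[0.025, -0.01, -0.1, 0], [0.025, -0.01, -0.25, 0], [0.025, -0.01, -0.4, 0], [0.025, -0.01, -0.55, 0], [0.025, -0.01, -0.68, 0], [0.025, -0.01, -0.77, 0], [0.025, -0.01, -0.82, 0], [0.025, -0.01, -0.82, 0], [0.025, -0.01, -0.82, 0], [0.025, -0.01, -0.82, 0], [0.025, -0.01, -0.82, 0]],
])

```text
clock: 4.85
tool_pos: [0.5872, 0.2018, 0.132]
orientation: [-180.0, -0.0, -26.6]
force: [0.6, 0.3, 0.3]
opening: 0.0007
gripper_force: 0.0
```

```bash
python3 - <<'E'
from h import *
print(ctrl.get_obs()["tool_pos"])
c=ctrl.calibration("wrist");im=ctrl.snapshot("wrist");cv2.imwrite("pics/w2.png",im[:,:,::-1])
for d in ctrl.spot_point("open_port_top","wrist"):print(d["conf"],d["pixel"],onz(d["pixel"],c,.092))
q=P(c)@[.587,.2025,.092,1];print(q/q[2])
E
```

```text
[0.58720948 0.20178368 0.13197255]
0.95 [249.6, 273.2] [0.58748052 0.20260141 0.092     ]
[273.6912403  250.16012809   1.        ]
```

View pics/w2.png

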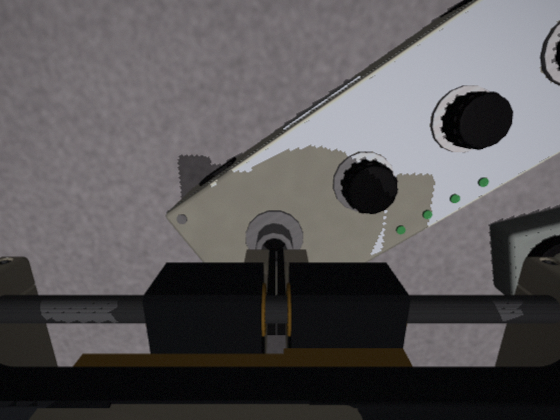

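Fingertips are above the open mouth (stub at row 250, col 273), within 1 mm. I'll hold, then rise and travel high.

send_rows([
  [[0, 0, 0, 0], [0, 0, 0, 0], [0, 0, 0, 0], [0, 0, 0, 0], [0, 0, 0, 0], [0, 0, 0, 0], [0, 0, 0, 0], [0, 0, 0, 0], [0, 0, 0, 0], [0, 0, 0, 0], [0, 0, 0, 0], [0, 0, 0, 0]],
])

```text
clock: 6.45
tool_pos: [0.587, 0.2016, 0.1314]
orientation: [-180.0, -0.0, -26.6]
force: [0.5, 1.6, 0.4]
opening: 0.0004
gripper_force: 0.0
```

send_rows([
  [[0, 0, 0, 0], [0, 0, 0, 0], [0, 0, 0, 0], [0, 0, 0, 0], [0, 0, 0, 0], [0, 0, 0, 0], [0, 0, 0, 0], [0, 0, 0, 0], [0, 0, 0, 0], [0, 0, 0, 0]],
])

```text
clock: 7.7
tool_pos: [0.587, 0.2017, 0.1314]
orientation: [-180.0, -0.0, -26.6]
force: [-0.1, 0.2, 0.4]
opening: 0.0003
gripper_force: 0.0
```

send_rows([
  [[0, 0, 0.1, 0], [0, 0, 0.3, 0], [0, 0, 0.5, 0], [0, 0, 0.7, 0], [0, 0, 0.9, 0], [-0.1, -0.1, 1, 0], [-0.25, -0.25, 1, 0], [-0.4, -0.4, 1, 0], [-0.55, -0.6, 1, 0], [-0.65, -0.8, 1, 0], [-0.7, -0.95, 1, 0], [-0.7, -1, 1, 0]],
])

```text
clock: 9.2
tool_pos: [0.4463, 0.0004, 0.332]
orientation: [-179.9, -0.1, -26.6]
force: [0.0, 0.5, 0.2]
opening: 0.0005
gripper_force: 0.0
```

send_rows([
  [[0, -0.1, 0, 0], [0, -0.3, 0, 0], [0, -0.5, 0, 0], [0, -0.7, 0, 0], [0, -0.9, 0, 0], [0, -1, 0, 0], [0, -1, 0, 0], [0, -1, 0, 0], [0, -1, 0, 0]],
])

```text
clock: 10.32
tool_pos: [0.4472, -0.1976, 0.3314]
orientation: [-180.0, -0.0, -26.5]
force: [-0.7, -0.4, -0.2]
opening: 0.0005
gripper_force: 0.0
```

```bash
python3 - <<'E'
from h import *
o=ctrl.get_obs();print(o["clock"],o["tool_pos"])
c=ctrl.calibration("wrist");im=ctrl.snapshot("wrist");cv2.imwrite("pics/w3.png",im[:,:,::-1])
for t,z in[("spare_match_top",.024),("spare_small_top",.024),("spare_wide_top",.024),("key_top",.052)]:
    for d in ctrl.spot_point(t,"wrist"):print(t,d["conf"],d["pixel"],onz(d["pixel"],c,z))
q=P(c)@[.447,-.270,.024,1];print(q/q[2])
E
```

```text
10.325 [ 0.44717758 -0.19762206  0.33140636]
spare_match_top 0.89 [184.4, 263.7] [ 0.43333597 -0.17159991  0.024     ]
spare_match_top 0.79 [123.6, 396.1] [ 0.42842022 -0.37348631  0.024     ]
spare_match_top 0.56 [145.5, 323.1] [ 0.4459715  -0.27177752  0.024     ]
spare_small_top 0.59 [89.4, 305.0] [ 0.52419438 -0.28007495  0.024     ]
spare_small_top 0.54 [285.1, 57.3] [0.43362209 0.20532253 0.024     ]
spare_wide_top 0.9 [43.3, 283.4] [ 0.58647646 -0.27859925  0.024     ]
key_top 0.59 [250.3, 285.3] [ 0.33672905 -0.15866988  0.052     ]
key_top 0.57 [236.8, 148.0] [0.44446326 0.00929277 0.052     ]
[321.64261593 145.40856801   1.        ]
```

View pics/w3.png

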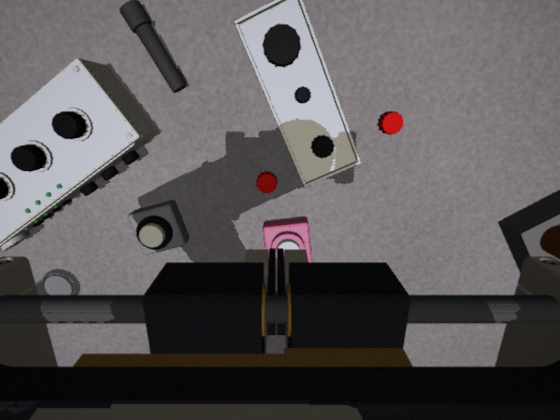

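The wrist view shows the matching medium cap at (146, 322), small at (95, 303), wide at (45, 282), and red at (182, 266) and (122, 391). The target is about (0.447, -0.271). I'll move over it high, then descend.

send_rows([
  [[0, -0.1, 0, 0], [0, -0.25, 0, 0], [0, -0.37, 0, 0], [0, -0.37, 0, 0], [0, -0.37, -0.1, 0], [0, -0.37, -0.25, 0], [0, -0.37, -0.4, 0], [0, -0.37, -0.55, 0], [0, -0.37, -0.65, 0], [0, -0.37, -0.7, 0], [0, -0.37, -0.7, 0], [0, -0.37, -0.7, 0]],
])

```text
clock: 12.08
tool_pos: [0.4476, -0.2724, 0.1923]
orientation: [-180.0, -0.1, -26.6]
force: [0.4, 0.6, 0.4]
opening: 0.0007
gripper_force: 0.0
```

```bash
python3 - <<'E'
from h import *
o=ctrl.get_obs();print(o["clock"],o["tool_pos"])
c=ctrl.calibration("wrist");im=ctrl.snapshot("wrist");cv2.imwrite("pics/w4.png",im[:,:,::-1])
for t,z in[("spare_match_top",.024),("spare_small_top",.024)]:
    for d in ctrl.spot_point(t,"wrist"):print(t,d["conf"],d["pixel"],onz(d["pixel"],c,z))
q=P(c)@[.447,-.271,.024,1];print(q/q[2])
E
```

```text
12.075 [ 0.44756322 -0.27236879  0.19234341]
spare_match_top 0.95 [167.3, 371.9] [ 0.42966673 -0.37008292  0.024     ]
spare_match_top 0.84 [244.9, 204.7] [ 0.43115215 -0.17998301  0.024     ]
spare_match_top 0.82 [193.6, 274.8] [ 0.44844034 -0.27242574  0.024     ]
spare_small_top 0.83 [126.8, 246.5] [ 0.51907883 -0.27783138  0.024     ]
[274.17974465 195.43245931   1.        ]
```

View pics/w4.png

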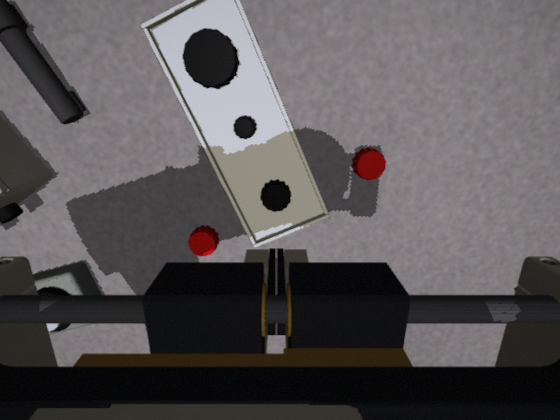

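The matching cap is at (195, 275), directly under the tool. I'll descend to 2 cm above it, hold, and rise.

send_rows([
  [[0, 0, -0.1, 0], [0, 0, -0.23, 0], [0, 0, -0.36, 0], [0, 0, -0.48, 0], [0, 0, -0.58, 0], [0, 0, -0.64, 0], [0, 0, -0.64, 0], [0, 0, -0.64, 0], [0, 0, -0.64, 0], [0, 0, -0.64, 0], [0, 0, -0.64, 0], [0, 0, -0.64, 0]],
])

```text
clock: 13.72
tool_pos: [0.447, -0.2723, 0.0635]
orientation: [-180.0, -0.0, -26.6]
force: [-0.6, 0.4, -0.8]
opening: -0.0001
gripper_force: 0.0
```

send_rows([
  [[0, 0, 0, 0], [0, 0, 0, 0], [0, 0, 0, 0], [0, 0, 0, 0], [0, 0, 0, 0], [0, 0, 0, 0], [0, 0, 0, 0], [0, 0, 0, 0], [0, 0, 0, 0], [0, 0, 0, 0], [0, 0, 0, 0], [0, 0, 0, 0]],
])

```text
clock: 15.22
tool_pos: [0.447, -0.2723, 0.0634]
orientation: [-180.0, -0.0, -26.6]
force: [-0.2, -0.2, 0.0]
opening: 0.0006
gripper_force: 0.0
```

send_rows([
  [[0, 0, 0, 0], [0, 0, 0, 0], [0, 0, 0, 0], [0, 0, 0, 0], [0, 0, 0, 0], [0, 0, 0, 0], [0, 0, 0, 0], [0, 0, 0, 0], [0, 0, 0, 0], [0, 0, 0, 0]],
])

```text
clock: 16.48
tool_pos: [0.447, -0.2723, 0.0634]
orientation: [-180.0, -0.0, -26.6]
force: [-0.5, 0.6, -0.2]
opening: 0.0006
gripper_force: 0.0
```

send_rows([
  [[0, 0, 0.1, 0], [0, 0, 0.3, 0], [0, 0, 0.5, 0], [0, 0, 0.7, 0], [0, 0, 0.9, 0], [0, 0.1, 1, 0], [0, 0.3, 1, 0], [0, 0.5, 1, 0], [0, 0.7, 1, 0], [0, 0.9, 1, 0], [0, 1, 1, 0], [0, 1, 1, 0]],
])

```text
clock: 17.98
tool_pos: [0.4469, -0.0713, 0.2635]
orientation: [-180.0, -0.0, -26.4]
force: [-0.4, -0.6, -0.1]
opening: 0.0006
gripper_force: 0.0
```

```bash
python3 - <<'E'
from h import *
o=ctrl.get_obs();print(o["clock"],o["tool_pos"],o["force"])
c=ctrl.calibration("wrist");im=ctrl.snapshot("wrist");cv2.imwrite("pics/w5.png",im[:,:,::-1])
for d in ctrl.spot_point("key_top","wrist"):print(d["conf"],d["pixel"],onz(d["pixel"],c,.052))
q=P(c)@[.445,.005,.052,1];print(q/q[2])
E
```

```text
17.975 [ 0.44690492 -0.07126978  0.2635027 ] [-0.38353624 -0.63663479 -0.08450608]
0.89 [214.6, 215.0] [0.44545867 0.00898648 0.052     ]
0.89 [233.4, 382.3] [ 0.33497655 -0.15941716  0.052     ]
[218.12978267 213.50828835   1.        ]
```

View pics/w5.png

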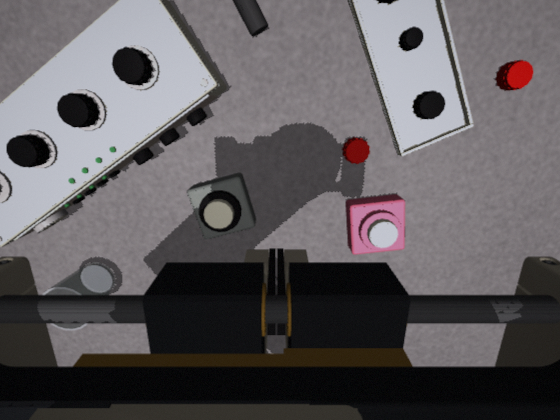

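The grey key is at (214, 218) and the pink look-alike at (230, 382). The target is (0.445, 0.006). I'll go above it and descend to near contact.

send_rows([
  [[-0.01, 0.1, 0, 0], [-0.01, 0.28, 0, 0], [-0.01, 0.39, 0, 0], [-0.01, 0.39, -0.1, 0], [-0.01, 0.39, -0.25, 0], [-0.01, 0.39, -0.4, 0], [-0.01, 0.39, -0.55, 0], [-0.01, 0.39, -0.7, 0], [-0.01, 0.39, -0.82, 0], [-0.01, 0.39, -0.88, 0], [-0.01, 0.39, -0.88, 0], [-0.01, 0.39, -0.88, 0]],
])

```text
clock: 19.58
tool_pos: [0.4456, 0.0057, 0.0881]
orientation: [-180.0, -0.1, -26.6]
force: [0.3, -0.1, 0.5]
opening: 0.0007
gripper_force: 0.0
```

```bash
python3 - <<'E'
from h import *
o=ctrl.get_obs();print(o["clock"],o["tool_pos"],o["force"])
ims=[]
for n,s in(("wrist",np.s_[150:290,200:360]),("side",np.s_[190:290,160:270])):
    c=ctrl.calibration(n);im=ctrl.snapshot(n);ims.append(cv2.resize(im[s][:,:,::-1],(390,340)))
    for d in ctrl.spot_point("key_top",n):print(d["conf"],d["pixel"],onz(d["pixel"],c,.052))
    q=P(c)@[.445,.006,.052,1];print(q/q[2])
cv2.imwrite("pics/k.png",np.hstack(ims))
E
```

```text
19.575 [0.44564294 0.00567528 0.0881466 ] [ 0.29577376 -0.09416137  0.46258122]
0.9 [256.1, 275.6] [0.4429785  0.00628521 0.052     ]
[274.53928987 253.24776235   1.        ]
0.7 [328.5, 213.9] [ 0.3286324  -0.16575126  0.052     ]
[210.65370553 245.30776796   1.        ]
```

View pics/k.png

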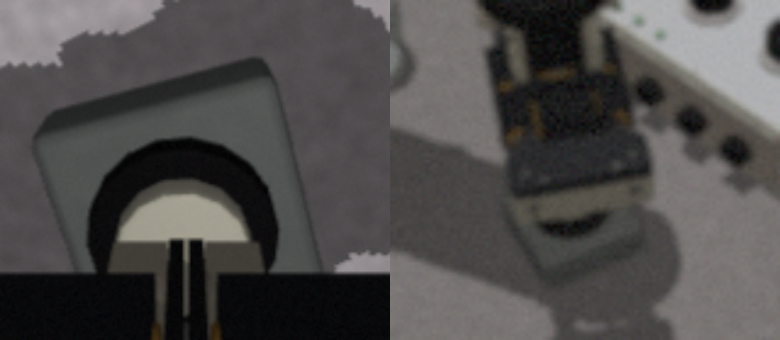

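The crops show the fingertips centred over the key on the grey box. The key stands well proud of its collar. I'll press in steps while watching the force.

send_rows([
  [[0, 0, -0.03, 0], [0, 0, -0.06, 0], [0, 0, -0.08, 0], [0, 0, -0.09, 0], [0, 0, -0.1, 0], [0, 0, -0.1, 0]],
])

```text
clock: 20.52
tool_pos: [0.4447, 0.0056, 0.0673]
orientation: [180.0, 0.0, -26.6]
force: [-2.3, 0.4, 2.2]
opening: 0.0003
gripper_force: 1.8
```

send_rows([
  [[0, 0, -0.005, 0], [0, 0, -0.01, 0], [0, 0, -0.015, 0], [0, 0, -0.015, 0], [0, 0, -0.015, 0]],
])

```text
clock: 21.15
tool_pos: [0.4448, 0.0056, 0.0649]
orientation: [180.0, -0.0, -26.6]
force: [-5.8, 0.3, 14.2]
opening: 0.0003
gripper_force: 6.8
```

send_rows([
  [[0, 0, -0.003, 0], [0, 0, -0.005, 0], [0, 0, -0.005, 0], [0, 0, -0.005, 0]],
])

```text
clock: 21.65
tool_pos: [0.4449, 0.0056, 0.0647]
orientation: [180.0, -0.0, -26.5]
force: [-10.6, 0.6, 25.4]
opening: 0.0002
gripper_force: 12.7
```

The force has climbed steeply with no more travel, so the key is fully down. I'll release and move clear.

send_rows([
  [[0, 0, 0.02, 0], [0, 0, 0.05, 0], [0, 0, 0.1, 0], [0, 0, 0.2, 0], [0, 0, 0.35, 0], [0, 0, 0.55, 0], [0, 0, 0.75, 0], [0, 0, 0.95, 0], [0, 0, 1, 0], [0, 0, 1, 0]],
])

```text
clock: 22.9
tool_pos: [0.4452, 0.0058, 0.2639]
orientation: [-179.9, -0.1, -26.6]
force: [-0.4, 0.3, -0.7]
opening: 0.0005
gripper_force: 0.0
```

send_rows([
  [[0, 0.15, 0.1, 0], [0, 0.35, 0.2, 0], [0, 0.55, 0.2, 0], [0, 0.75, 0.2, 0], [0, 0.8, 0.2, 0], [0, 0.8, 0.2, 0], [0, 0.8, 0.2, 0], [0, 0.8, 0.2, 0]],
])

```text
clock: 23.9
tool_pos: [0.4449, 0.1648, 0.3033]
orientation: [180.0, 0.0, -26.6]
force: [-0.2, 0.2, 0.2]
opening: 0.0005
gripper_force: 0.0
```

```bash
python3 - <<'E'
from h import *
o=ctrl.get_obs();print(o["clock"],o["tool_pos"],o["force"])
ims=[ctrl.snapshot(n)[:,:,::-1] for n in("scene","side")]
cv2.imwrite("pics/end.png",cv2.resize(np.hstack(ims),(800,300)))
E
```

```text
23.9 [0.44493517 0.16476787 0.3032912 ] [-0.15066685  0.19064052  0.20569543]
```

View pics/end.png

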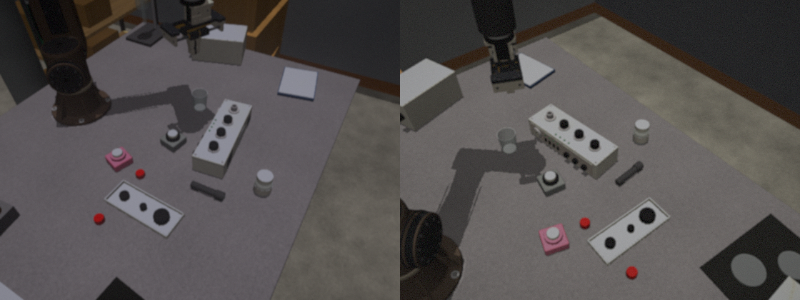

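The arm is clear and high, the key is back up, and nothing else appears to have moved.

```bash
python3 -c "
from plant import ctrl
print(ctrl.close_job())"
```

```text
the job is handed in; nothing more can be done
None
```

The job is handed in: I pointed at the open port, then the matching cap, for over 2 s each from about 2 cm; then I pressed the record key fully down, let it come back up and moved the arm clear, finishing at about 24 s with nothing else visibly moved.

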